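# Seat the long plunger in the injection block

## Task

Fit the long round-headed plunger into the injection block. Take it out of the wooden rack and lower it, shaft down, into the block's bore until it stands part-way in on the stiff piston, and let go of it there; then push it by its head fully home, until the head sits on the block. Leave the other two plungers standing in the rack.

Things in the scene. Friction and masses are not known exactly. Their poses are not given: they have to be found in the camera images.
- long_plunger (a point): Its centre. The plunger to fit: aluminium, 104 mm long, 0.12 kg: shaft 16 mm thick, 90 mm long, under a flat round head 44 mm wide, 14 mm thick. The tallest of three standing head up in a wooden rack (fixed, 220 x 70 x 45 mm; holes 75 mm apart in a row, 35 mm deep). Point on its axis, 52 mm from foot and from head top. z: foot to head; in the rack, x is level across the row, y along it.
- bore_mouth (a point): Centre of the bore's mouth in the top face of a fixed steel block, 75 x 75 mm, 110 mm tall; z up. Bore vertical, 20 mm wide, 100 mm deep, mouth funnelled to 34 mm. In it a white piston, top 42 to 54 mm below the block's top, carries the plunger's weight, stays where left, slides down at about 8 N. Home: the head's underside rests on the block's top; the piston still has room.
- short_plunger (a point): Its centre, half-way up. Not to be fitted: same 44 mm round head, 14 mm thick, but a shaft only 60 mm long, 74 mm in all. Stands in another hole of the rack, its top 30 mm lower than the long plunger's. z axis from foot to head.
- square_plunger (a point): Its centre, half-way up. Not to be fitted: square head 26 x 26 x 12 mm on a 65 mm shaft, 77 mm in all. Stands in the remaining hole of the rack. z axis from foot to head.
There are look-alikes about, which are no part of the job. Leave any green or orange look-alike of the part that bears square_plunger alone. Leave any red look-alike of the part that bears long_plunger alone.

How it is judged:
By the outcome, as a careful person would: the job done as asked, in the order asked, and still so for the second after the job is handed in, with the robot touching nothing.
It also fails if it takes over 56 s, if anything falls off the work surface, if the arm or the gripper's body presses on something with over 40 N, if the wrist force passes 120 N, or if a joint passes its speed limit or range.

## Robot

A 6-joint arm with a two-finger parallel gripper is mounted at the origin on the work surface. World frame = base frame: x ahead of the robot, y to its left, z up, the work surface at z = 0. Lengths are in m, angles in rad, forces in N, time in s.
With the tool pointing down it reaches from about 0.375 to 0.9 m from the base axis. Payload 3.1 kg.
Tool frame: the origin (TCP) lies on the centre line of the jaws, within the pads' length; the fingertips stand ahead of it and the grasp point (between the pads) lies 3 mm ahead of it (robot.tip_reach is the z of the fingertips in the tool frame, in m); z points along the fingers, y is the line along which they close (so a half turn about z gives the same grasp; the last joint's range is limited). The gripper opens to 87 mm and grips with 3 to 60 N. Pads are 19 mm wide; open, the fingers measure 117 mm over their backs; the gripper's body (75 mm by 190 mm) begins 51 mm behind the grasp point.
Start: joints at [-1.349, 0.527, 1.433, -0, 1.181, -0.178], TCP at [0.243, -0.576, 0.245] pointing down, gripper open.
Joint ranges: [-3.08, 3.08], [-0.75, 2.2], [0.22, 2.44], [-1.43, 4.57], [0, 2.65], [-2.85, 2.85]. Speed limits (rad/s): [2.79, 2.79, 3.14, 3.14, 3.14, 3.14].

## Interface

Orientations are given as a unit quaternion [x, y, z, w].
In Python, from rig import sensors, eyes, ticket, robot gives the robot as it stands.
- The arm moves only by the tool drive_tool, never from a script. Its argument "deltas" is a list that holds one entry, the list of rows, each a list of 6 numbers: the shift along the tool's x, y, z in mm, then the turn, a rotation vector about the tool's x, y, z in rad. A call has 1 to 8 rows; each row shifts and turns the commanded pose from where the row before left it, along the tool's axes as they then stand; what a row does not reach is not made up. A row lasts 1/12 s, in which the tool goes at most 41.7 mm and 7.16 degrees, less where a joint would pass 70% of its speed; a pose out of reach is approached as far as the arm can. A call is refused whole if a number of a shift passes 41.7 or a number of a turn 0.125, either way. A call with a gripper value outside its range is refused whole. "gripper" is the opening in per cent of the stroke, from 0 (shut) to 100 (fully open), set as the call begins (left out, the last holds). The fingers move at their own pace and stop on an object; "squeeze" is the grip in N (left out, the last holds). Time passes only in rows, so rows that do not move let the fingers close. It gives the time, the measured TCP pose, the force, the opening and the grip force at its end, in the units of the state.
- sensors.get_obs(): the state, without advancing time (a new reading comes with each control period).
- eyes.camera(name): name is "side" or "top" or "wrist"; returns a dict with "img" (384x512x3 uint8, red, green, blue), "fov_y" (degrees; the focal length in pixels is half the picture's height over the tangent of half this angle, whatever the lens; pixels are square), "cx", "cy" (the principal point, pixels), "D" ([k1, k2, p1, p2, k3] as OpenCV has them; the pictures are not rectified), "xyz" and "attitude" of the camera in the world; the wrist camera has in their place "hand_eye" (4x4, takes a point from camera to tool coordinates, whose origin is the TCP and whose axes are the flange's). Camera axes: x right, y up, looking along -z (the intrinsics and any distortion apply to the point x, -y, -z); pixel columns grow to the right and rows downward; lengths in m; the calibration is good to about 2 mm. A picture is of the moment at which its call begins: read the wrist's pose just before it. There is no depth.
- ticket.hand_in(): hands the job in; it is judged then, once.
The state is a dict: "time": time; "q": joint angles; "joint_velocities": joint speeds; "joint_torque": joint torques, N m; "position": TCP position; "tool_rot": TCP orientation; "ft_force": force on the tool from outside, world axes, zero at the start; "moment": the same for the moment, N m; "grip_width": finger opening in m; "grip_force": force on a finger pad.
Only numpy, scipy, OpenCV 4.12 (cv2) and the standard library are available. Lean on these libraries where they do the work, as an engineer would, in place of code of your own. Each camera call takes 0.05 s, during which the arm holds its last target. There are 200 camera calls.

## Working session

There is one attempt and no reset: what is moved stays moved. The work goes in short steps, Python scripts to look and compute and a tool call to move; the robot and the scene stay as the last step left them, time stands still between calls to the robot, and variables do not carry over. Pictures are saved under pics/ and viewed, at most 10 in all, crops included, and the job is handed in when it is done.

Besides the shell and the picture viewer there is one more tool, called in YAML: its name, and indented under it one key for each argument. drive_tool: Moves the arm, as the interface text tells. Its arguments: {"type":"object","properties":{"deltas":{"type":"array"},"gripper":{"type":"number"},"squeeze":{"type":"number"}},"required":["deltas"]}

```bash
mkdir -p pics; ls
cat > h.py <<'E'
import numpy as np, cv2, json
from scipy.spatial.transform import Rotation as R
from rig import sensors, eyes, ticket, robot
def K(c):
    f=c["img"].shape[0]/2/np.tan(np.radians(c["fov_y"])/2)
    return np.array([[f,0,c["cx"]],[0,f,c["cy"]],[0,0,1]])
F=np.diag([1,-1,-1.])
def shot(name,fn):
    o=sensors.get_obs(); c=eyes.camera(name); cv2.imwrite(f"pics/{fn}.png",c["img"][:,:,::-1])
    if "hand_eye" in c:
        T=np.eye(4);T[:3,:3]=R.from_quat(o["tool_rot"]).as_matrix();T[:3,3]=o["position"]
        T=T@np.array(c["hand_eye"]);Rm,t=T[:3,:3],T[:3,3]
    else:
        a=np.array(c["attitude"]);t=np.array(c["xyz"])
        Rm=a if a.shape==(3,3) else R.from_quat(a).as_matrix()
    np.savez(f"pics/{fn}.npz",K=K(c),D=np.array(c["D"],float),R=Rm,t=t)
    return c
def ray(fn,uv):
    d=np.load(f"pics/{fn}.npz")
    p=cv2.undistortPoints(np.array(uv,float).reshape(-1,1,2),d["K"],d["D"]).reshape(-1,2)
    v=(d["R"]@F@np.c_[p,np.ones(len(p))].T).T
    return d["t"],v
def atz(fn,uv,z):
    t,v=ray(fn,uv); z=np.broadcast_to(z,len(v)); return t+v*((z-t[2])/v[:,2])[:,None]
def proj(fn,P):
    d=np.load(f"pics/{fn}.npz"); p=(F@d["R"].T@(np.array(P,float).reshape(-1,3)-d["t"]).T).T
    return cv2.projectPoints(p,np.zeros(3),np.zeros(3),d["K"],d["D"])[0].reshape(-1,2)
E
python3 - <<'E'
from h import *
c=shot("top","top0");d=shot("side","side0")
for x in(c,d):print({k:v for k,v in x.items() if k!="img"})
print(sensors.get_obs(),robot.tip_reach)
a=cv2.imread("pics/top0.png");b=cv2.imread("pics/side0.png")
cv2.imwrite("pics/both.png",cv2.resize(np.vstack([a,b]),(400,600)))
E
```

```text
pics
{'fov_y': 42.96947733470184, 'cx': 256.52432147052787, 'cy': 180.30323126388802, 'D': array([-0.125029,  0.      ,  0.      ,  0.      ,  0.      ]), 'xyz': array([0.5062681 , 0.02167271, 1.3830784 ]), 'attitude': array([ 0.02499705, -0.02952785, -0.6966664 ,  0.71635129])}
{'fov_y': 51.03487738042785, 'cx': 262.1559601124417, 'cy': 189.80604694618827, 'D': array([-0.06467559,  0.        ,  0.        ,  0.        ,  0.        ]), 'xyz': array([0.50767689, 0.63879654, 0.80432006]), 'attitude': array([-0.02521242,  0.35359616,  0.93051581, -0.09205654])}
{'time': 0.1, 'q': array([-1.34951742e+00,  5.28402369e-01,  1.43376477e+00,  5.43622612e-06,
        1.18140267e+00, -1.78500192e-01]), 'joint_velocities': array([-0.00074026, -0.00199381, -0.00246826,  0.00060306, -0.00052553,
       -0.00101861]), 'joint_torque': array([-2.29868619e-04, -4.40985274e+01, -1.77151126e+01,  6.35863189e-02,
        5.34453092e-02, -6.21882032e-05]), 'position': array([ 0.24315083, -0.57509664,  0.24365452]), 'tool_rot': array([ 9.80088242e-01,  1.98559970e-01, -1.86304401e-05, -9.88407581e-04]), 'ft_force': array([ 0.08876556, -0.19985236, -0.21642297]), 'moment': array([ 0.03175301, -0.02211588,  0.02638737]), 'grip_force': 0.0, 'grip_width': 0.08707695607961273} 0.022
```

View pics/top0.png

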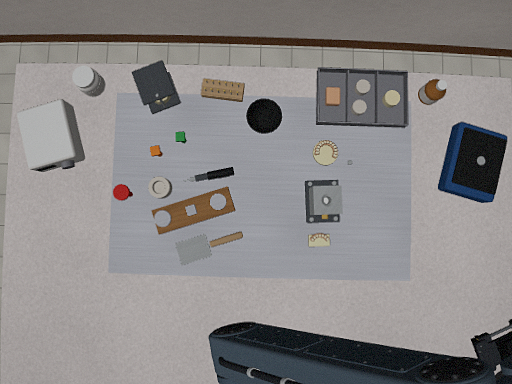

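View pics/side0.png

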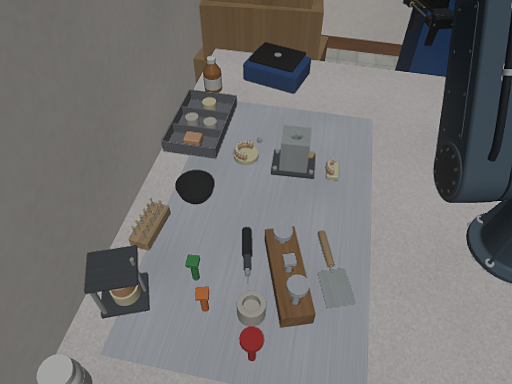

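The candidates for the long plunger are the round heads at top (162,218) / side (298,287) and at top (218,201) / side (283,235), plus the red look-alike at top (122,192), which is excluded. The near one (298,287) looks taller. I'll confirm with a crop and triangulation.

Run:
```python
from h import *
a=cv2.imread("pics/top0.png")[175:255,140:250];b=cv2.imread("pics/side0.png")[215:335,255:320]
c=cv2.imread("pics/top0.png")[165:235,290:360]; d=cv2.imread("pics/side0.png")[115:185,265:325]
r=lambda i,w,h:cv2.resize(i,(w,h),interpolation=cv2.INTER_CUBIC)
L=np.vstack([r(a,412,300),np.hstack([r(c,206,300),r(d,206,300)])])
cv2.imwrite("pics/crop0.png",np.hstack([L,r(b,325,600)]))
def tri(u,v):
    A=[];B=[]
    for fn,p in(("top0",u),("side0",v)):
        t,w=ray(fn,[p]);w=w[0]/np.linalg.norm(w[0]);P=np.eye(3)-np.outer(w,w);A.append(P);B.append(P@t)
    x=np.linalg.lstsq(np.vstack(A),np.hstack(B),rcond=None)[0]
    return x.round(4)
print(tri((162,218),(298,286)),tri((218,201),(283,233)),tri((190,210),(289,259)),tri((326,200),(296,135)))
```

```text
[0.4985 0.2593 0.1086] [0.5483 0.1166 0.0726] [0.5233 0.1893 0.0867] [ 0.5591 -0.1675  0.1161]
```

View pics/crop0.png

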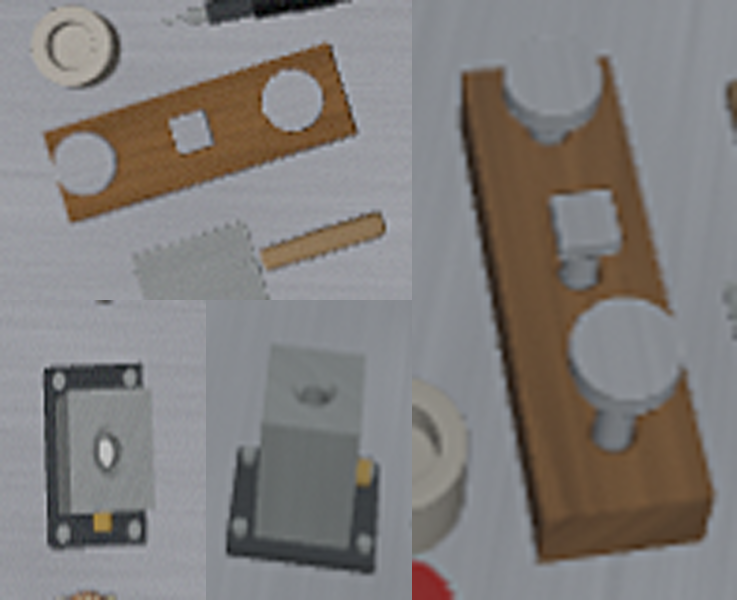

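The crop shows the near head (side 298,286 / top 162,218) on the longest bare shaft. It triangulates to a top of about 0.11 m, against 0.073 m for the other round head, so it is the long plunger. The bore mouth shows at top (326,200).

```bash
cat >> h.py <<'E'
def plan(tgt,n,turns=None,o=None):
    """rows (mm, tool frame) from measured pose to tgt xyz in n rows; turns: tool-z turn per row"""
    o=o or sensors.get_obs(); Rm=R.from_quat(o["tool_rot"]); d=(np.array(tgt)-o["position"])/n*1000
    for i in range(n):
        w=turns[i] if turns else 0
        print(np.r_[Rm.inv().apply(d).round(1),0,0,w].tolist()); Rm=Rm*R.from_rotvec([0,0,w])
E
python3 - <<'E'
from h import *
c=shot("wrist","w0");print(c["hand_eye"],c["fov_y"],c["cx"],c["cy"],c["D"])
plan([0.53,-0.1675,0.26],14,[-.125]*12+[0]*2)
E
```

```text
[[-3.70760635e-04  9.70825098e-01  2.39788430e-01  6.49464089e-02]
 [ 9.99999905e-01  3.04570613e-04  3.13091853e-04  6.67142324e-04]
 [ 2.30924920e-04  2.39788523e-01 -9.70825119e-01 -1.40503162e-01]
 [ 0.00000000e+00  0.00000000e+00  0.00000000e+00  1.00000000e+00]] 59.09334202497481 256.18823419423313 196.45364023016188 [-0.06343927  0.          0.          0.          0.        ]
[30.2, -18.9, -1.1, 0.0, 0.0, -0.125]
[32.3, -14.9, -1.1, 0.0, 0.0, -0.125]
[33.9, -10.8, -1.1, 0.0, 0.0, -0.125]
[35.0, -6.5, -1.1, 0.0, 0.0, -0.125]
[35.5, -2.1, -1.1, 0.0, 0.0, -0.125]
[35.5, 2.4, -1.1, 0.0, 0.0, -0.125]
[35.0, 6.8, -1.1, 0.0, 0.0, -0.125]
[33.8, 11.1, -1.1, 0.0, 0.0, -0.125]
[32.2, 15.2, -1.1, 0.0, 0.0, -0.125]
[30.0, 19.1, -1.1, 0.0, 0.0, -0.125]
[27.4, 22.7, -1.1, 0.0, 0.0, -0.125]
[24.4, 26.0, -1.1, 0.0, 0.0, -0.125]
[20.9, 28.8, -1.1, 0.0, 0.0, 0.0]
[20.9, 28.8, -1.1, 0.0, 0.0, 0.0]
```

drive_tool:
  deltas:
    - [[30.2,-18.9,-1,0,0,-0.125],[32.3,-14.9,-1,0,0,-0.125],[33.9,-10.8,-1,0,0,-0.125],[35,-6.5,-1,0,0,-0.125],[35.5,-2.1,-1,0,0,-0.125],[35.5,2.4,-1,0,0,-0.125],[35,6.8,-1,0,0,-0.125],[33.8,11.1,-1,0,0,-0.125]]

```text
time: 0.82
position: [0.4076, -0.3411, 0.2524]
tool_rot: [0.763, 0.646, 0.0, -0.0]
ft_force: [-0.2, -0.1, -0.0]
grip_width: 0.087
grip_force: 0.0
```

drive_tool:
  deltas:
    - [[32.2,15.2,-1,0,0,-0.125],[30,19.1,-1,0,0,-0.125],[27.4,22.7,-1,0,0,-0.125],[24.4,26,-1,0,0,-0.125],[20.9,28.8,-1,0,0,0],[20.9,38.8,-1,0,0,0],[0,20,0,0,0,0],[0,0,0,0,0,0]]

```text
time: 1.48
position: [0.5601, -0.1577, 0.2586]
tool_rot: [0.58, 0.815, 0.001, 0.001]
ft_force: [0.6, -0.5, -0.1]
grip_width: 0.0869
grip_force: 0.0
```

Run:
```python
from h import *
o=sensors.get_obs();print(o["time"],o["position"],o["tool_rot"],o["joint_velocities"].round(3))
shot("wrist","w1");print(proj("w1",[.559,-.1675,.11]))
```

```text
1.4833 [ 0.56013729 -0.15774312  0.25855753] [0.57987102 0.81470657 0.00084009 0.00144989] [-0.063 -0.022  0.057 -0.05   0.016 -0.038]
[[250.94424009 198.32271973]]
```

View pics/w1.png

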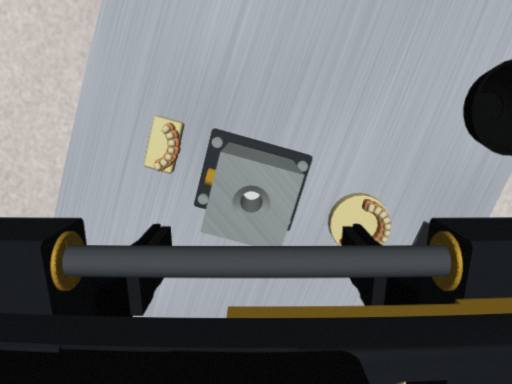

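The block's top face is in view, with the funnelled mouth at about (251,199). I'll refine that numerically and plan the move over to the plunger.

```bash
cat > circ.py <<'E'
from h import *
def fit(fn,P0,r):
    """fit a level circle of radius r near P0 by maximising edge strength along its projected rim"""
    from scipy.optimize import minimize
    g=cv2.GaussianBlur(cv2.cvtColor(cv2.imread(f"pics/{fn}.png"),cv2.COLOR_BGR2LAB).astype(np.float32),(0,0),0.7)
    th=np.linspace(0,2*np.pi,120,endpoint=False);u=np.c_[np.cos(th),np.sin(th),0*th]
    s=lambda P:np.stack([cv2.remap(g,*(q:=proj(fn,P).astype(np.float32)).T.reshape(2,-1,1).copy(),cv2.INTER_LINEAR)])[0][:,0]
    best=[]
    for dx in np.arange(-.012,.0121,.001):
        for dy in np.arange(-.012,.0121,.001):
            c=np.array(P0)+[dx,dy,0]
            best.append((np.median(np.linalg.norm(s(c+u*(r+.0015))-s(c+u*(r-.0015)),axis=1)),*c))
    best.sort(reverse=True);b=np.array(best[:5]);print(b[:3].round(4));return np.average(b[:,1:],axis=0,weights=b[:,0])
E
python3 - <<'E'
from circ import *
for r in(.017,.010):print(r,fit("w1",[.559,-.1675,.11 if r>.012 else .103],r).round(4))
for z in(.106,.11,.114):print(z,atz("w1",[(251,198.5)],z))
plan([0.4985,0.2593,0.235],13)
E
```

```text
[[21.1133  0.56   -0.1715  0.11  ]
 [18.6827  0.56   -0.1705  0.11  ]
 [17.9309  0.56   -0.1725  0.11  ]]
0.017 [ 0.5604 -0.1717  0.11  ]
[[45.2758  0.56   -0.1715  0.103 ]
 [44.8017  0.561  -0.1725  0.103 ]
 [44.7726  0.56   -0.1725  0.103 ]]
0.01 [ 0.5604 -0.1717  0.103 ]
0.106 [[ 0.55938759 -0.1686176   0.106     ]]
0.11 [[ 0.55909853 -0.1676364   0.11      ]]
0.114 [[ 0.55880948 -0.1666552   0.114     ]]
[31.9, 6.2, 1.8, 0.0, 0.0, 0.0]
[31.9, 6.2, 1.8, 0.0, 0.0, 0.0]
[31.9, 6.2, 1.8, 0.0, 0.0, 0.0]
[31.9, 6.2, 1.8, 0.0, 0.0, 0.0]
[31.9, 6.2, 1.8, 0.0, 0.0, 0.0]
[31.9, 6.2, 1.8, 0.0, 0.0, 0.0]
[31.9, 6.2, 1.8, 0.0, 0.0, 0.0]
[31.9, 6.2, 1.8, 0.0, 0.0, 0.0]
[31.9, 6.2, 1.8, 0.0, 0.0, 0.0]
[31.9, 6.2, 1.8, 0.0, 0.0, 0.0]
[31.9, 6.2, 1.8, 0.0, 0.0, 0.0]
[31.9, 6.2, 1.8, 0.0, 0.0, 0.0]
[31.9, 6.2, 1.8, 0.0, 0.0, 0.0]
```

drive_tool:
  deltas:
    - [[31.9,6.2,1.8,0,0,0],[31.9,6.2,1.8,0,0,0],[31.9,6.2,1.8,0,0,0],[31.9,6.2,1.8,0,0,0],[31.9,6.2,1.8,0,0,0],[31.9,6.2,1.8,0,0,0],[31.9,6.2,1.8,0,0,0],[31.9,6.2,1.8,0,0,0]]

```text
time: 2.2
position: [0.5198, 0.0973, 0.2438]
tool_rot: [0.583, 0.813, -0.001, -0.0]
ft_force: [1.2, -0.5, -0.3]
grip_width: 0.0868
grip_force: 0.0
```

drive_tool:
  deltas:
    - [[31.9,6.2,1.8,0,0,0],[31.9,6.2,1.8,0,0,0],[31.9,6.2,1.8,0,0,0],[31.9,6.2,1.8,0,0,0],[31.9,6.2,1.8,0,0,0],[0,0,0,0,0,0],[0,0,0,0,0,0],[0,0,0,0,0,0]]

```text
time: 2.87
position: [0.4987, 0.2569, 0.2349]
tool_rot: [0.582, 0.813, -0.001, -0.0]
ft_force: [0.3, 0.3, 0.0]
grip_width: 0.0871
grip_force: 0.0
```

Run:
```python
from circ import *
o=sensors.get_obs();print(o["time"],o["position"],o["tool_rot"],o["joint_velocities"].round(3))
shot("wrist","w2");c=fit("w2",[.4985,.2593,.114],.022);print(c)
th=np.linspace(0,6.2832,60);u=np.c_[np.cos(th),np.sin(th),0*th]
def ov(fn,cs,ctr):
    a=cv2.imread(f"pics/{fn}.png");x,y=ctr;a=cv2.resize(a[y-60:y+60,x-50:x+50],(500,600),interpolation=cv2.INTER_CUBIC)
    for c,r in cs:
        for p in (proj(fn,np.array(c)+u*r)-[x-50,y-60])*5:cv2.circle(a,tuple(int(v) for v in p+2),1,(0,0,255),-1)
    return a[:, :399]
p=proj("w2",c)[0].astype(int)
cv2.imwrite("pics/ov.png",np.hstack([ov("w1",[([.5604,-.1717,.11],.017),([.559,-.1675,.11],.017)],(251,198)),ov("w2",[(c,.022)],(p[0],p[1]))]))
```

```text
2.8667 [0.49871075 0.25693133 0.23487152] [ 5.82004002e-01  8.13185548e-01 -7.78032528e-04 -2.90837943e-05] [-0.021 -0.002 -0.001  0.002 -0.001  0.003]
[[81.9228  0.4995  0.2583  0.114 ]
 [79.9948  0.4995  0.2593  0.114 ]
 [75.2468  0.4985  0.2583  0.114 ]]
[0.49928648 0.25888737 0.114     ]
```

View pics/ov.png

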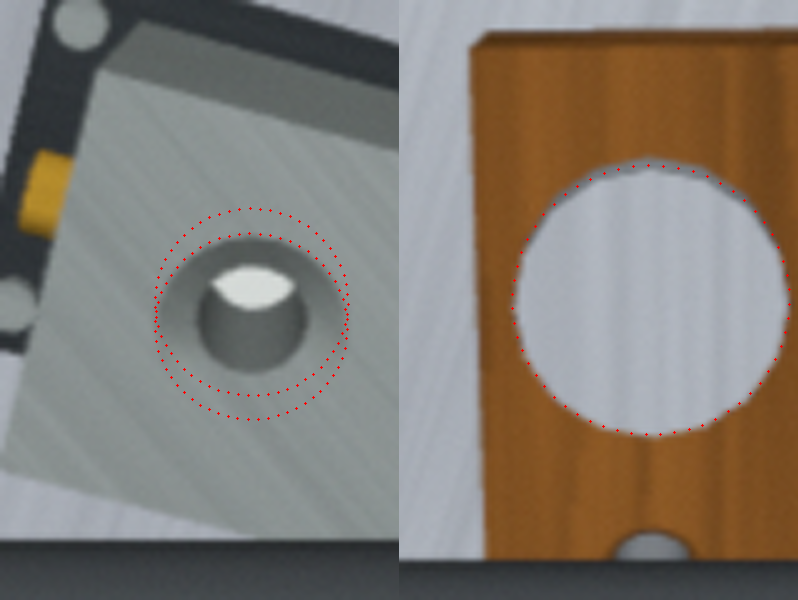

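The overlay shows that the lower of the two circles matches the bore rim, so the mouth is at (0.5604, -0.1717). The circle on the plunger head fits well, at (0.4993, 0.2589). I'll descend and grip the head across the row.

drive_tool:
  deltas:
    - [[1.7,1.2,25,0,0,0],[0,0,30,0,0,0],[0,0,30,0,0,0],[0,0,25,0,0,0],[0,0,15,0,0,0],[0,0,0,0,0,0],[0,0,0,0,0,0],[0,0,0,0,0,0]]

```text
time: 3.58
position: [0.5008, 0.2596, 0.1111]
tool_rot: [0.582, 0.813, 0.001, 0.001]
ft_force: [-0.4, 0.9, 0.1]
grip_width: 0.0865
grip_force: 0.0
```

drive_tool:
  deltas:
    - [[0,0,0,0,0,0],[0,0,0,0,0,0],[0,0,0,0,0,0],[0,0,0,0,0,0],[0,0,0,0,0,0],[0,0,0,0,0,0],[0,0,0,0,0,0],[0,0,0,0,0,0]]
  gripper: 30
  squeeze: 25

```text
time: 4.25
position: [0.4996, 0.2604, 0.1101]
tool_rot: [0.582, 0.813, 0.0, 0.0]
ft_force: [0.3, 0.1, 0.1]
grip_width: 0.0429
grip_force: 25.0
```

drive_tool:
  deltas:
    - [[0,0,-10,0,0,0],[0,0,-15,0,0,0],[0,0,-20,0,0,0],[0,0,-25,0,0,0],[0,0,-30,0,0,0],[0,0,-30,0,0,0],[0,0,-10,0,0,0],[0,0,0,0,0,0]]

```text
time: 4.92
position: [0.5013, 0.2609, 0.2536]
tool_rot: [0.582, 0.813, 0.003, 0.002]
ft_force: [0.3, -0.4, -1.5]
grip_width: 0.0428
grip_force: 25.0
```

Run:
```python
from h import *
o=sensors.get_obs();print(o["position"],o["tool_rot"],o["grip_width"],o["ft_force"],o["moment"])
plan([0.5604,-0.1717,0.25],16)
shot("side","s1");a=cv2.imread("pics/s1.png")
print(proj("s1",[[.4993,.2589,.25],[.4993,.2589,.15]]))
cv2.imwrite("pics/s1c.png",cv2.resize(a[150:330,200:400],(660,594),interpolation=cv2.INTER_CUBIC))
```

```text
[0.50127923 0.26094756 0.25358711] [0.58169955 0.81339544 0.00289551 0.00226049] 0.042757228095948556 [ 0.30153862 -0.39610068 -1.53163376] [ 0.05672718 -0.13866113  0.01501913]
[-26.8, -5.2, 0.2, 0.0, 0.0, 0.0]
[-26.8, -5.2, 0.2, 0.0, 0.0, 0.0]
[-26.8, -5.2, 0.2, 0.0, 0.0, 0.0]
[-26.8, -5.2, 0.2, 0.0, 0.0, 0.0]
[-26.8, -5.2, 0.2, 0.0, 0.0, 0.0]
[-26.8, -5.2, 0.2, 0.0, 0.0, 0.0]
[-26.8, -5.2, 0.2, 0.0, 0.0, 0.0]
[-26.8, -5.2, 0.2, 0.0, 0.0, 0.0]
[-26.8, -5.2, 0.2, 0.0, 0.0, 0.0]
[-26.8, -5.2, 0.2, 0.0, 0.0, 0.0]
[-26.8, -5.2, 0.2, 0.0, 0.0, 0.0]
[-26.8, -5.2, 0.2, 0.0, 0.0, 0.0]
[-26.8, -5.2, 0.2, 0.0, 0.0, 0.0]
[-26.8, -5.2, 0.2, 0.0, 0.0, 0.0]
[-26.8, -5.2, 0.2, 0.0, 0.0, 0.0]
[-26.8, -5.2, 0.2, 0.0, 0.0, 0.0]
[[304.58882101 244.4629485 ]
 [299.23172034 274.86971197]]
```

View pics/s1c.png

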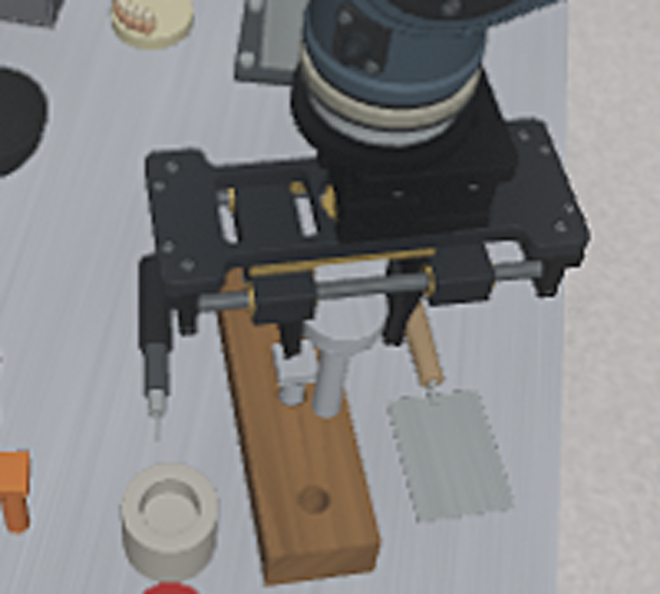

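The plunger is held upright and clear of the rack, and the square and short plungers are undisturbed. Next I carry it to above the bore.

drive_tool:
  deltas:
    - [[-15,-3,0,0,0,0],[-30,-5.7,0,0,0,0],[-34,-6.5,0,0,0,0],[-34,-6.5,0,0,0,0],[-34,-6.5,0,0,0,0],[-34,-6.5,0,0,0,0],[-34,-6.5,0,0,0,0],[-34,-6.5,0,0,0,0]]

```text
time: 5.63
position: [0.5332, 0.0079, 0.2477]
tool_rot: [0.582, 0.813, -0.001, -0.002]
ft_force: [0.9, 0.5, -0.9]
grip_width: 0.0434
grip_force: 25.0
```

drive_tool:
  deltas:
    - [[-34,-6.5,0,0,0,0],[-34,-6.5,0,0,0,0],[-34,-6.5,0,0,0,0],[-34,-6.5,0,0,0,0],[-27,-5,0,0,0,0],[-15,-3,0,0,0,0],[0,0,0,0,0,0],[0,0,0,0,0,0]]

```text
time: 6.3
position: [0.5592, -0.1698, 0.2482]
tool_rot: [0.582, 0.813, 0.0, -0.002]
ft_force: [0.3, 0.8, -0.7]
grip_width: 0.0428
grip_force: 25.0
```

drive_tool:
  deltas:
    - [[0,0,0,0,0,0],[0,0,0,0,0,0],[0,0,0,0,0,0],[0,0,0,0,0,0]]

```text
time: 6.63
position: [0.5602, -0.1688, 0.2502]
tool_rot: [0.581, 0.814, 0.0, -0.0]
ft_force: [-0.1, 1.1, -0.8]
grip_width: 0.0431
grip_force: 25.0
```

Run:
```python
from h import *
o=sensors.get_obs();print(o["position"],o["tool_rot"],o["joint_velocities"].round(3))
plan([.5600,-.1705,o["position"][2]],1)
shot("wrist","w3");shot("side","s2")
print(proj("w3",[[.5604,-.1717,.11]]))
a=cv2.imread("pics/w3.png");b=cv2.imread("pics/s2.png")
cv2.imwrite("pics/ws.png",np.hstack([cv2.resize(a[100:260,170:330],(400,400)),cv2.resize(b[60:220,220:380],(400,400))]))
```

```text
[ 0.56018814 -0.16884621  0.25020543] [ 5.81064707e-01  8.13857354e-01  6.55140580e-05 -9.65345904e-05] [-0.007 -0.001 -0.004 -0.    -0.001 -0.   ]
[-1.5, -0.7, -0.0, 0.0, 0.0, 0.0]
[[255.46579876 194.08627311]]
```

View pics/ws.png

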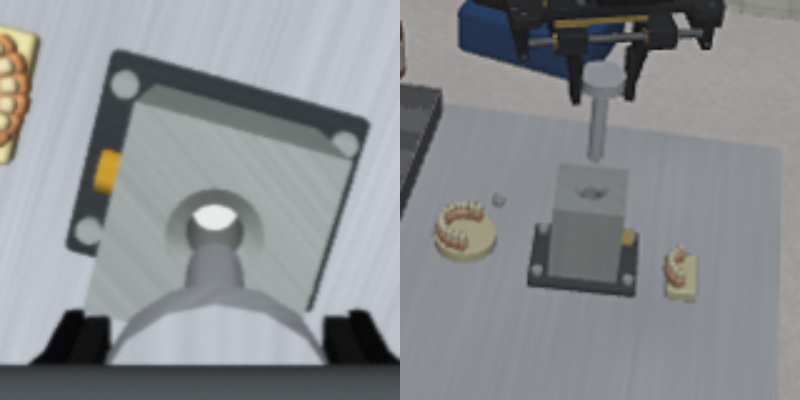

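The shaft lines up with the bore (mouth at about (255,193) in the full image, as predicted). I'll make the small correction and descend in stages.

drive_tool:
  deltas:
    - [[-1.5,-0.7,8,0,0,0],[0,0,12,0,0,0],[0,0,12,0,0,0],[0,0,8,0,0,0],[0,0,6,0,0,0],[0,0,6,0,0,0],[0,0,0,0,0,0],[0,0,0,0,0,0]]

```text
time: 7.4
position: [0.5601, -0.1718, 0.1979]
tool_rot: [0.582, 0.813, -0.0, -0.0]
ft_force: [0.6, 0.6, -0.8]
grip_width: 0.0431
grip_force: 25.0
```

drive_tool:
  deltas:
    - [[0,0,4,0,0,0],[0,0,4,0,0,0],[0,0,4,0,0,0],[0,0,4,0,0,0],[0,0,4,0,0,0],[0,0,3,0,0,0],[0,0,0,0,0,0],[0,0,0,0,0,0]]

```text
time: 8.07
position: [0.56, -0.1717, 0.1748]
tool_rot: [0.582, 0.813, -0.0, -0.0]
ft_force: [-0.7, 0.5, -1.2]
grip_width: 0.0427
grip_force: 25.0
```

drive_tool:
  deltas:
    - [[0,0,1.5,0,0,0],[0,0,1.5,0,0,0],[0,0,1.5,0,0,0],[0,0,1.5,0,0,0],[0,0,0,0,0,0]]

```text
time: 8.48
position: [0.5599, -0.1717, 0.1688]
tool_rot: [0.582, 0.813, -0.0, -0.0]
ft_force: [-0.9, -0.8, -0.4]
grip_width: 0.0431
grip_force: 25.0
```

drive_tool:
  deltas:
    - [[0,0,1,0,0,0],[0,0,1,0,0,0],[0,0,0,0,0,0]]

```text
time: 8.73
position: [0.56, -0.1717, 0.1669]
tool_rot: [0.582, 0.813, -0.0, -0.0]
ft_force: [0.8, -0.3, -1.3]
grip_width: 0.0433
grip_force: 25.0
```

drive_tool:
  deltas:
    - [[0,0,1,0,0,0],[0,0,1,0,0,0],[0,0,0,0,0,0]]

```text
time: 8.98
position: [0.5599, -0.1717, 0.1649]
tool_rot: [0.582, 0.813, -0.0, -0.0]
ft_force: [0.1, 0.4, -0.3]
grip_width: 0.043
grip_force: 25.0
```

drive_tool:
  deltas:
    - [[0,0,1,0,0,0],[0,0,1,0,0,0],[0,0,0,0,0,0]]

```text
time: 9.23
position: [0.5599, -0.1717, 0.1629]
tool_rot: [0.582, 0.813, -0.0, -0.0]
ft_force: [-0.5, -0.7, -1.5]
grip_width: 0.0431
grip_force: 25.0
```

drive_tool:
  deltas:
    - [[0,0,1,0,0,0],[0,0,0.5,0,0,0],[0,0,0,0,0,0]]

```text
time: 9.48
position: [0.56, -0.1718, 0.1615]
tool_rot: [0.582, 0.813, -0.0, -0.0]
ft_force: [-0.1, 0.0, -0.5]
grip_width: 0.0431
grip_force: 25.0
```

drive_tool:
  deltas:
    - [[0,0,1,0,0,0],[0,0,0.5,0,0,0],[0,0,0,0,0,0]]

```text
time: 9.73
position: [0.56, -0.1717, 0.16]
tool_rot: [0.582, 0.813, -0.0, -0.0]
ft_force: [0.7, -0.2, -1.4]
grip_width: 0.0429
grip_force: 25.0
```

drive_tool:
  deltas:
    - [[0,0,1,0,0,0],[0,0,0.5,0,0,0],[0,0,0,0,0,0]]

```text
time: 9.98
position: [0.5602, -0.1719, 0.1588]
tool_rot: [0.582, 0.813, -0.0, 0.0]
ft_force: [-1.1, 0.3, 0.8]
grip_width: 0.0431
grip_force: 25.0
```

drive_tool:
  deltas:
    - [[0,0,1,0,0,0],[0,0,0,0,0,0]]

```text
time: 10.15
position: [0.5604, -0.1722, 0.1584]
tool_rot: [0.582, 0.813, -0.0, 0.001]
ft_force: [-0.6, -0.3, 4.8]
grip_width: 0.0431
grip_force: 25.0
```

drive_tool:
  deltas:
    - [[0,0,1,0,0,0],[0,0,0,0,0,0]]

```text
time: 10.32
position: [0.5604, -0.1722, 0.1576]
tool_rot: [0.582, 0.813, -0.0, 0.001]
ft_force: [-0.0, -0.1, 5.6]
grip_width: 0.0428
grip_force: 25.0
```

The foot has contacted the piston at about 51 mm depth. I release, back up, and check.

drive_tool:
  deltas:
    - [[0,0,0,0,0,0],[0,0,0,0,0,0],[0,0,0,0,0,0],[0,0,0,0,0,0],[0,0,0,0,0,0],[0,0,0,0,0,0],[0,0,0,0,0,0],[0,0,0,0,0,0]]
  gripper: 100

```text
time: 10.98
position: [0.56, -0.1718, 0.1565]
tool_rot: [0.582, 0.813, -0.0, -0.0]
ft_force: [-0.2, 0.7, -0.5]
grip_width: 0.0851
grip_force: 0.0
```

drive_tool:
  deltas:
    - [[0,0,-8,0,0,0],[0,0,-12,0,0,0],[0,0,-16,0,0,0],[0,0,-16,0,0,0],[0,0,-8,0,0,0],[0,0,0,0,0,0],[0,0,0,0,0,0],[0,0,0,0,0,0]]

```text
time: 11.65
position: [0.5595, -0.1715, 0.216]
tool_rot: [0.582, 0.813, -0.0, -0.001]
ft_force: [-0.3, -0.6, 0.8]
grip_width: 0.087
grip_force: 0.0
```

Run:
```python
from circ import *
o=sensors.get_obs();print(o["position"],o["tool_rot"],o["grip_width"],o["ft_force"])
shot("wrist","w4");shot("side","s3")
c=fit("w4",[.5604,-.1717,.163],.022);print(c)
plan([*c[:2],o["position"][2]],1)
a=cv2.imread("pics/w4.png");b=cv2.imread("pics/s3.png")
cv2.imwrite("pics/ws2.png",np.hstack([cv2.resize(a[80:280,155:355],(400,400)),cv2.resize(b[60:220,220:380],(400,400))]))
```

```text
[ 0.55948164 -0.17151423  0.21595622] [ 5.81782624e-01  8.13343995e-01 -1.00481847e-04 -7.16921778e-04] 0.08699106665696367 [-0.26254646 -0.55622457  0.81433422]
[[22.0508  0.5594 -0.1747  0.163 ]
 [21.2458  0.5584 -0.1707  0.163 ]
 [20.6842  0.5594 -0.1737  0.163 ]]
[ 0.55939332 -0.17387536  0.163     ]
[-2.2, -0.8, -0.4, 0.0, 0.0, 0.0]
```

View pics/ws2.png

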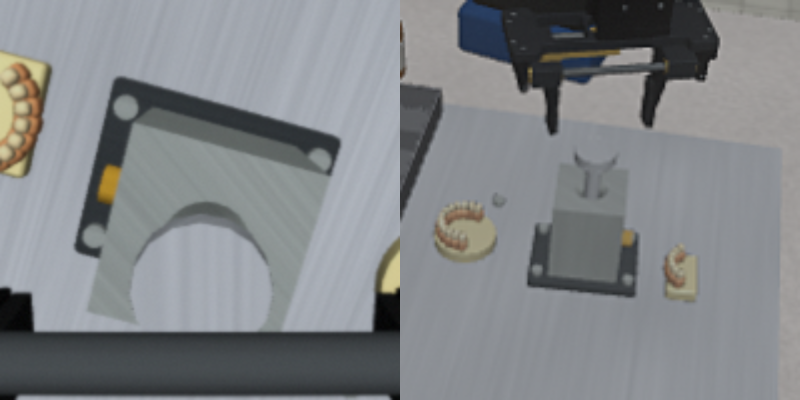

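It's standing part-way in the bore, released and upright. Now I close the fingers above the head and push.

drive_tool:
  deltas:
    - [[-1.5,0,0,0,0,0],[0,0,0,0,0,0],[0,0,0,0,0,0],[0,0,0,0,0,0],[0,0,0,0,0,0],[0,0,0,0,0,0],[0,0,0,0,0,0],[0,0,0,0,0,0]]
  gripper: 0

```text
time: 12.42
position: [0.5605, -0.1732, 0.2166]
tool_rot: [0.582, 0.813, 0.0, -0.0]
ft_force: [0.1, 0.1, 0.0]
grip_width: 0.0416
grip_force: 0.0
```

drive_tool:
  deltas:
    - [[0,0,8,0,0,0],[0,0,8,0,0,0],[0,0,6,0,0,0],[0,0,4,0,0,0],[0,0,2,0,0,0],[0,0,2,0,0,0],[0,0,2,0,0,0],[0,0,0,0,0,0]]

```text
time: 13.08
position: [0.5605, -0.1732, 0.1843]
tool_rot: [0.582, 0.813, -0.0, -0.0]
ft_force: [-0.2, -0.2, -0.0]
grip_width: 0.0003
grip_force: 0.0
```

drive_tool:
  deltas:
    - [[0,0,1.5,0,0,0],[0,0,1.5,0,0,0],[0,0,1.5,0,0,0],[0,0,1.5,0,0,0]]

```text
time: 13.42
position: [0.5619, -0.1738, 0.1805]
tool_rot: [0.582, 0.813, 0.0, 0.002]
ft_force: [-0.3, 0.1, 7.4]
grip_width: 0.0006
grip_force: 3.8
```

drive_tool:
  deltas:
    - [[0,0,2,0,0,0],[0,0,2,0,0,0],[0,0,2,0,0,0],[0,0,2,0,0,0],[0,0,2,0,0,0],[0,0,2,0,0,0],[0,0,2,0,0,0],[0,0,2,0,0,0]]

```text
time: 14.08
position: [0.5619, -0.1736, 0.1646]
tool_rot: [0.582, 0.813, 0.001, 0.002]
ft_force: [0.3, 1.4, 7.4]
grip_width: 0.0004
grip_force: 4.0
```

drive_tool:
  deltas:
    - [[0,0,2,0,0,0],[0,0,2,0,0,0],[0,0,2,0,0,0],[0,0,2,0,0,0],[0,0,2,0,0,0],[0,0,1,0,0,0],[0,0,0,0,0,0]]

```text
time: 14.67
position: [0.5617, -0.1736, 0.1532]
tool_rot: [0.582, 0.813, 0.0, 0.002]
ft_force: [-1.0, 0.5, 6.2]
grip_width: 0.0007
grip_force: 2.9
```

drive_tool:
  deltas:
    - [[0,0,1,0,0,0],[0,0,1,0,0,0],[0,0,1,0,0,0],[0,0,1,0,0,0],[0,0,0,0,0,0]]

```text
time: 15.08
position: [0.5618, -0.1735, 0.1493]
tool_rot: [0.582, 0.813, 0.0, 0.002]
ft_force: [-0.4, 1.9, 6.5]
grip_width: 0.0006
grip_force: 3.2
```

drive_tool:
  deltas:
    - [[0,0,1,0,0,0],[0,0,1,0,0,0],[0,0,1,0,0,0],[0,0,0,0,0,0]]

```text
time: 15.42
position: [0.5619, -0.1735, 0.1466]
tool_rot: [0.582, 0.813, 0.001, 0.002]
ft_force: [-0.8, 1.5, 8.3]
grip_width: 0.0007
grip_force: 4.2
```

drive_tool:
  deltas:
    - [[0,0,1,0,0,0],[0,0,0.5,0,0,0],[0,0,0,0,0,0]]

```text
time: 15.67
position: [0.5619, -0.1735, 0.1465]
tool_rot: [0.582, 0.813, 0.001, 0.002]
ft_force: [-2.7, 1.5, 15.9]
grip_width: 0.0003
grip_force: 8.1
```

drive_tool:
  deltas:
    - [[0,0,1,0,0,0],[0,0,0,0,0,0]]

```text
time: 15.83
position: [0.5619, -0.1735, 0.1465]
tool_rot: [0.582, 0.813, 0.0, 0.002]
ft_force: [-5.0, 3.0, 21.5]
grip_width: 0.0003
grip_force: 10.7
```

The descent has stopped hard at 0.1465 (expected about 0.146) with the force rising, so the head is seated. I retract and check.

drive_tool:
  deltas:
    - [[0,0,-4,0,0,0],[0,0,-10,0,0,0],[0,0,-20,0,0,0],[0,0,-30,0,0,0],[0,0,-25,0,0,0],[10,0,-15,0,0,0],[0,0,0,0,0,0],[0,0,0,0,0,0]]

```text
time: 16.5
position: [0.5575, -0.1637, 0.2469]
tool_rot: [0.581, 0.814, 0.0, 0.001]
ft_force: [0.4, -0.7, 0.1]
grip_width: 0.0006
grip_force: 0.0
```

Run:
```python
from h import *
shot("side","s4");b=cv2.imread("pics/s4.png");
cv2.imwrite("pics/fin.png",np.hstack([cv2.resize(b[90:190,250:350],(400,400),interpolation=cv2.INTER_CUBIC),cv2.resize(b[210:335,220:345],(400,400),interpolation=cv2.INTER_CUBIC)]))
```

```text
(no output)
```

View pics/fin.png

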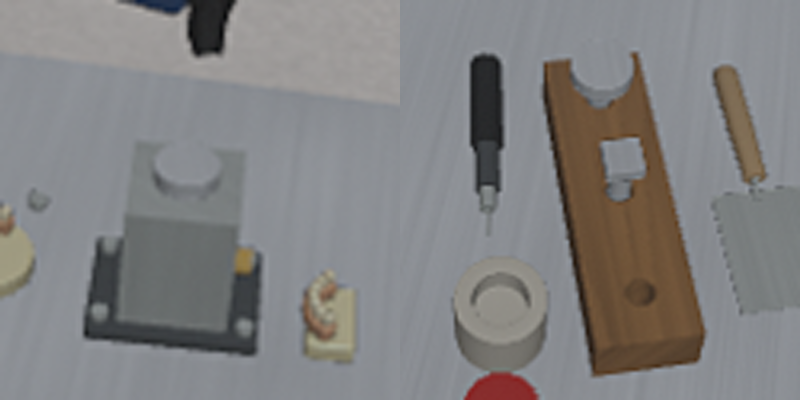

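The head sits flat on the block, and the other two plungers still stand in the rack.

```bash
python3 -c "
from rig import ticket
print(ticket.hand_in())"
```

```text
the job is handed in; nothing more can be done
None
```

The long plunger was let go standing on the piston, then pushed home until its head sat on the block; the other two plungers still stand in the rack, and the job was handed in about 16.5 s into the 56 s allowed.

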